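# Load the connector shell into the test box

## Task

The test box's tray is parked half shut on its first catch: press the release button on top so that the tray springs right out, stand the short flanged connector shell foot-down in the tray's round pocket and let go of it, then push the tray gently home by its front plate, past the first catch, until the home catch clicks and holds it shut. Push only as hard as it takes to feel the click, do not lean hard on tray or button, and leave everything else on the bench where it is.

Things in the scene. Friction and masses are not known exactly. Their poses are not given: they have to be found in the camera images.
- tester: Connector test box, grey metal, fixed: 160 (x) x 130 (y) x 62 mm high. Origin: centre of its underside; front, where the tray comes out, at its own -x. Roof slot over the tray, 48 wide, 60 deep, open in front. Release axis at x -4 mm. First catch holds at tray joint 0.042; the home catch's depth differs on every box (home joint -0.016 to +0.016), unseen, only felt. Pressing the release frees both.
- tray (a joint): Slide of the tray, m, growing as it comes out (box -x): 0.042 at start, 0.075 out. Sprung outward, 2 N out to 4 N home. Pushed in, the first catch is climbed from 0.057 to 0.048 (8 N); 12 mm before home the home catch begins (up to 9 N), easing some 6 mm before home; then it clicks. A hard stop lies 1.5 mm past home. Short of the click it springs back. Never push with over 18 N.
- tray_front (a point): Middle of the front face of the tray's front plate (aluminium, 104 wide, 18 thick, 6 to 50 mm above the bench), facing the box's -x; point 28 mm above the bench, at x = -0.100 - tray joint in the box frame. Push here, towards the box's +x, slowly near home. At home it stands 4 to 36 mm in front of the box.
- tray_pocket (a point): Centre of the floor of the tray's round pocket: 32 mm wide, 10 deep, chamfered 1.5 mm, upright; floor 12 mm and tray surface 22 mm above the bench; in the box frame at x = -0.054 - tray joint, y 0, so 49 mm in front of the box with the tray out. The front plate's inner face is 28 mm from it. Axes as the box's.
- release_top (a point): Centre of the top of the release button: a round grey cap 28 mm wide, in a black collar on the box's roof; 74 mm above the bench when up, 12 above the roof. Moves straight down.
- release (a joint): Travel of the release button, m: 0 up, 0.010 fully down. It is sprung: 3 N to start, frees the tray at about 4 to 5 mm and 4 to 5 N, 7.5 N at 10 mm, where it meets a hard stop; never press with over 22 N. It comes up again by itself.
- shell: The shell to load: bare aluminium, round, upright, loose, 44 mm high, 60 to 130 g. Origin: centre of its underside, z up. Foot 30 mm wide from 0 to 12 mm (bevelled 1.5), flange 36 wide from 12 to 17, barrel 26 wide from 17 to 44 (grip here). By the brown work sheet. Seated, its origin is at the pocket point and the flange 2 mm above the tray.
- plug_long: Bystander: the long plug, bare aluminium, round, upright, 85 mm high, 38 mm wide up to 30 mm, 28 mm above. Origin: centre of its underside. It and the shell may change places.
- spool: Bystander: green plastic solder spool, upright, 62 mm wide, 56 high. Origin: centre of its underside.
- flux_bottle: Bystander: glass bottle with a red cap, 56 mm wide, 120 high. Origin: centre of its underside.
- driver: Bystander: screwdriver lying along its own x, red handle to -x. Origin near its middle, on the bench.
- screw_dish: Bystander: shallow round steel dish, 80 mm wide, 25 high. Origin: centre of its underside.
- sponge_tin: Bystander: flat dark steel tin, 70 x 50 x 18 mm. Origin: centre of its underside.
Not all that is in view belongs to the job. There is more than one size of the tester; the job needs the largest.

How it is judged:
On the way, in this order (a step that is already met when the one before it is completed fails the run):
1. the tray has sprung out (value of joint tray above 0.066 m), for 0.2 s.
2. the shell stands let go in the pocket of the open tray (value of joint tray above 0.06 m and horizontal distance between shell and tray_pocket below 0.004 m and z of shell in the frame of tray_pocket below 0.003 m and angle between shell's own z axis and vertical below 0.12 rad and contact force between the fingers and shell below 0.05 N), for 0.2 s.
At the end, for the whole second after the job is handed in: The tray is caught home (tray joint below 0.022 m, staying there by itself) and at rest, the release button is up (below 2.5 mm), and the shell stands still in the pocket: within 4 mm of its centre, its underside within 3 mm of the floor, tilted less than 0.12 rad (value of joint tray below 0.022 m and not (velocity of joint tray above 0.005 m/s) and value of joint release below 0.0025 m and horizontal distance between shell and tray_pocket below 0.004 m and z of shell in the frame of tray_pocket below 0.003 m and angle between shell's own z axis and vertical below 0.12 rad and linear speed of shell below 0.01 m/s); the robot touches nothing.
It fails at once if the tray is pushed with more than 18 N (contact force between any of the fingers, the arm and tray above 18 N).
It fails at once if the release button is pressed with more than 22 N (contact force between the fingers and release above 22 N).
It fails at once if a bystander is moved by more than 10 mm (distance of any of plug_long, spool, flux_bottle, driver, screw_dish, sponge_tin from where it was at the start of the episode above 0.01 m).
It also fails if it takes over 66 s, if anything falls off the work surface, if the arm or the gripper's body presses on something with over 40 N, if the wrist force passes 120 N, or if a joint passes its speed limit or range.

## Robot

A 6-joint arm with a two-finger parallel gripper is mounted at the origin on the work surface. World frame = base frame: x ahead of the robot, y to its left, z up, the work surface at z = 0. Lengths are in m, angles in rad, forces in N, time in s.
With the tool pointing down it reaches from about 0.375 to 0.975 m from the base axis. Payload 3.8 kg.
Tool frame: the origin (TCP) lies midway between the tips of the shut fingers; the grasp point (between the pads) lies 19 mm behind it; z points along the fingers, y is the line along which they close (so a half turn about z gives the same grasp; the last joint's range is limited). The gripper opens to 85 mm and grips with 20 to 120 N. Pads are 22 mm wide; open, the fingers measure 114 mm over their backs; the gripper's body (76 mm by 85 mm) begins 54 mm behind the grasp point. The pads swing forward as they close: fully open they stand 13 mm farther back than shut.
Start: joints at [-1.174, 0.264, 1.604, -0, 1.274, -0.037], TCP at [0.284, -0.612, 0.207] pointing down, gripper open.
Joint ranges: [-2.63, 2.63], [-0.94, 2.18], [0.31, 2.57], [-1.31, 4.45], [0, 2.66], [-2.55, 2.55]. Speed limits (rad/s): [2.57, 2.57, 3.14, 3.14, 3.14, 3.14].

## Interface

Orientations are given as a rotation vector (axis times angle).
In Python, from workcell import bot gives the robot as it stands.
- The arm moves only by the tool step_arm, never from a script. Its argument "motion" is a list of rows, each a list of 5 numbers: the finger opening in cm, from 0 to 8.54, then the shift along the tool's x, y, z in cm, then the turn about the tool's z in degrees. In form: [[claw, dx, dy, dz, twist], ...]. A call has 1 to 20 rows; each row is the pose to reach, as a shift and turn from the pose commanded when the call began, along the tool's axes at that moment; what a row does not reach only later rows make up. A row lasts 1/10 s, in which the tool goes at most 50 mm and 8.59 degrees, less where a joint would pass 70% of its speed; a pose out of reach is approached as far as the arm can. A call with a gripper value outside its range is refused whole. The fingers move at their own pace and stop on an object; "force" is the grip in N (left out, the last holds). Time passes only in rows, so rows that repeat a pose let the fingers close. It gives the time, the measured TCP pose, the force, the opening and the grip force at its end, in the units of the state.
- bot.read_state(): the state, without advancing time (a new reading comes with each control period).
- bot.read_camera(name): name is "side" or "top" or "wrist"; returns (picture, depth): 420x560x3 uint8, red, green, blue; 420x560 float32, m along the optical axis (not along the pixel's ray), 0 where there is no reading.
- bot.calibration(name): a dict with "mtx" (3x3 intrinsics, pixels), "origin" and "orientation" of the camera in the world; the wrist camera has in their place "T_tool_cam" (4x4, takes a point from camera to tool coordinates, whose origin is the TCP and whose axes are the flange's). Camera axes: x right, y up, looking along -z (the intrinsics and any distortion apply to the point x, -y, -z); pixel columns grow to the right and rows downward; lengths in m; the calibration is good to about 2 mm. The wrist camera is an equidistant fisheye: a pixel r from the principal point sees the ray r / f radians off the axis. A picture is of the moment at which its call begins: read the wrist's pose just before it. calibration takes no time and is no camera call.
- bot.finish_job(): hands the job in; it is judged then, once.
The state is a dict: "time": time; "q": joint angles; "joint_vel": joint speeds; "joint_torque": joint torques, N m; "tool_pos": TCP position; "tcp_rot": TCP orientation; "wrist_force": force on the tool from outside, world axes, zero at the start; "torque": the same for the moment, N m; "width": opening from 0.0 (shut) to 1.0 (fully open); "grip_force": force on a finger pad.
Only numpy, scipy, OpenCV 4.12 (cv2) and the standard library are available. Lean on these libraries where they do the work, as an engineer would, in place of code of your own. Each camera call takes 0.05 s, during which the arm holds its last target. There are 200 camera calls.

## Working session

There is one attempt and no reset: what is moved stays moved. The work goes in short steps, Python scripts to look and compute and a tool call to move; the robot and the scene stay as the last step left them, time stands still between calls to the robot, and variables do not carry over. Pictures are saved under pics/ and viewed, at most 10 in all, crops included, and the job is handed in when it is done.

Besides the shell and the picture viewer there is one more tool, called by a JSON object that holds its "method" and its "body", one argument or row to a line. step_arm: Moves the arm, as the interface text tells. Its arguments: {"type":"object","properties":{"motion":{"type":"array","items":{"type":"array","items":{"type":"number"}}},"force":{"type":"number"}},"required":["motion"]}

```bash
mkdir -p pics; cat > h.py <<'E'
import numpy as np, cv2
from scipy.spatial.transform import Rotation as R
from workcell import bot
def rot(o):
    o=np.array(o,float)
    return o if o.shape==(3,3) else R.from_rotvec(o).as_matrix()
def cloud(name,dep,st=None):
    c=bot.calibration(name);K=np.array(c['mtx']);h,w=dep.shape
    v,u=np.mgrid[:h,:w].astype(float)
    a=(u-K[0,2])/K[0,0];b=(v-K[1,2])/K[1,1]
    if 'T_tool_cam' in c:
        r=np.hypot(a,b);s=np.where(r>1e-9,np.tan(np.minimum(r,1.5))/np.maximum(r,1e-9),1);a*=s;b*=s
    P=np.stack([a*dep,-b*dep,-dep],-1)
    if 'T_tool_cam' in c:
        T=np.array(c['T_tool_cam']);P=P@T[:3,:3].T+T[:3,3]
        return P@rot(st['tcp_rot']).T+np.array(st['tool_pos'])
    return P@rot(c['orientation']).T+np.array(c['origin'])
E
python3 - <<'E'
from h import *
for n in ('top','side'):
    c=bot.calibration(n);print(n,{k:(np.array(v).round(3).tolist() if not isinstance(v,str) else v) for k,v in c.items()})
    p,d=bot.read_camera(n);np.savez(n,p=p,d=d);cv2.imwrite(f'pics/{n}0.png',p[...,::-1])
print(bot.calibration('wrist'));s=bot.read_state();print(s)
E
```

```text
top {'mtx': [[517.44, 0.0, 285.432], [0.0, 517.44, 208.515], [0.0, 0.0, 1.0]], 'origin': [0.282, -0.017, 1.495], 'orientation': [0.128, -0.128, -1.549]}
side {'mtx': [[394.045, 0.0, 290.497], [0.0, 394.045, 208.894], [0.0, 0.0, 1.0]], 'origin': [-0.003, -0.621, 0.607], 'orientation': [0.942, -0.389, -0.668]}
{'mtx': array([[325.1922621 ,   0.        , 285.64541571],
       [  0.        , 325.1922621 , 207.03091743],
       [  0.        ,   0.        ,   1.        ]]), 'T_tool_cam': array([[ 5.14860610e-04,  9.61210875e-01,  2.75814047e-01,
         6.98044749e-02],
       [ 9.99999811e-01, -4.01861500e-04, -4.66208555e-04,
         2.67427719e-04],
       [-3.37285686e-04,  2.75814235e-01, -9.61210900e-01,
        -1.66831352e-01],
       [ 0.00000000e+00,  0.00000000e+00,  0.00000000e+00,
         1.00000000e+00]])}
{'time': 0.1, 'q': array([-1.17391693e+00,  2.64671378e-01,  1.60528698e+00, -1.06597099e-05,
        1.27370981e+00, -3.69256433e-02]), 'joint_vel': array([ 0.00078753,  0.00050935, -0.00350884,  0.0003027 , -0.00177354,
       -0.00091997]), 'joint_torque': array([ 1.52594935e-04, -5.16704929e+01, -3.68590987e+01, -6.94760320e-05,
        6.26941779e-03, -1.45292375e-05]), 'tool_pos': array([ 0.28341372, -0.61180453,  0.20546417]), 'tcp_rot': array([-3.06598766e+00, -6.75654556e-01,  5.98959532e-04]), 'wrist_force': array([-0.05945271,  0.02740469,  0.9230036 ]), 'torque': array([ 0.02265921, -0.0508579 ,  0.00211614]), 'grip_force': 0.0, 'width': 1.0003888410491195}
```

View pics/top0.png

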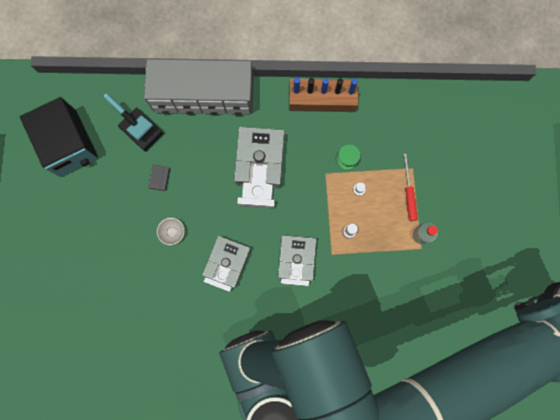

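View pics/side0.png

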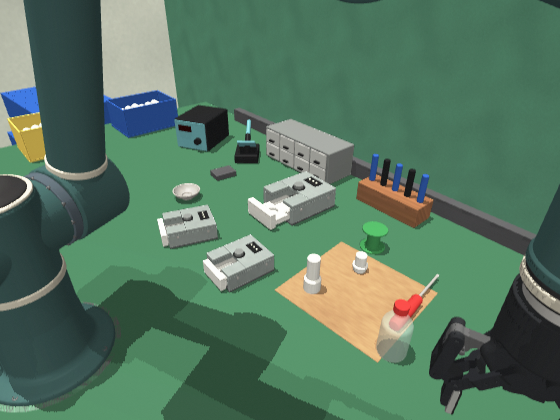

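Testers in the top view: A (260,160), B (227,263), C (297,258). A looks clearly the largest, with its tray showing a pocket. Two round aluminium parts stand on the sheet: (360,188) is short in the side view at (360,262), and (350,230) is tall in the side view at (313,273). So the shell is (360,188). I'll confirm sizes and heights from depth, plus one crop.

```bash
python3 - <<'E'
from h import *
z=np.load('top.npz');p,d=z['p'],z['d'];P=cloud('top',d);np.save('Ptop',P)
print('bench z',np.median(P[300:310,150:200,2]))
def pr(n,u0,u1,v0,v1,zl,zh):
    Q=P[v0:v1,u0:u1].reshape(-1,3);m=(Q[:,2]>zl)&(Q[:,2]<zh);Q=Q[m]
    print(n,len(Q),'c',Q.mean(0).round(4),'zmax',Q[:,2].max().round(3));return Q
for n,b in dict(A=(225,295,120,215),B=(195,255,230,295),C=(270,325,230,290)).items():
    Q=pr(n+' roof',*b,.05,.068)
    if len(Q)>20:
        r=cv2.minAreaRect((Q[:,:2]*1000).astype(np.float32));print(r)
    pr(n+' button',*b,.069,.09)
    Q=pr(n+' all',*b,.02,.09); print(cv2.minAreaRect((Q[:,:2]*1000).astype(np.float32)))
pr('shell top',345,375,175,203,.036,.06);pr('shell any',345,375,175,203,.025,.2)
pr('plug',338,365,215,245,.07,.1)
c=cv2.resize(np.hstack([p[110:290,200:330],p[110:290,320:440]]),None,fx=3,fy=3,interpolation=cv2.INTER_CUBIC)
cv2.imwrite('pics/crop.png',c[...,::-1])
E
```

```text
bench z 4.187629765395329e-05
A roof 2135 c [0.6723 0.0624 0.0611] zmax 0.068
((643.0357666015625, 64.59673309326172), (130.3980255126953, 225.7535400390625), 86.50479888916016)
A button 89 c [0.6738 0.0619 0.0731] zmax 0.081
A all 2960 c [0.6518 0.0638 0.0538] zmax 0.081
((642.6671142578125, 63.82209014892578), (132.1630401611328, 226.45675659179688), 86.82803344726562)
B roof 168 c [0.3735 0.1495 0.0525] zmax 0.062
((369.3773193359375, 148.08499145507812), (93.71221923828125, 116.32917022705078), 71.38550567626953)<stdin>:6: RuntimeWarning: Mean of empty slice.
  ret = um.true_divide(
Traceback (most recent call last):
ValueError: zero-size array to reduction operation maximum which has no identity
```

```bash
python3 - <<'E'
from h import *
z=np.load('top.npz');p,d=z['p'],z['d'];P=np.load('Ptop.npy')
def sel(u0,u1,v0,v1,zl,zh):
    Q=P[v0:v1,u0:u1].reshape(-1,3);return Q[(Q[:,2]>zl)&(Q[:,2]<zh)]
for n,b in dict(B=(195,255,230,295),C=(270,325,230,290)).items():
    Q=sel(*b,.02,.09);print(n,cv2.minAreaRect((Q[:,:2]*1000).astype(np.float32)),np.percentile(Q[:,2],[50,99]))
# A: roof only, excluding tray
Q=sel(225,295,120,215,.058,.066);r=Q[Q[:,0]>.575]
print('A roof',cv2.minAreaRect((r[:,:2]*1000).astype(np.float32)))
for y in (0.02,.03,.09,.10,.11):
    s=r[abs(r[:,1]-y)<.004];print(y,s[:,0].min(),s[:,0].max())
Q=sel(225,295,120,215,.04,.055);Q=Q[Q[:,0]<.575];print('plate',cv2.minAreaRect((Q[:,:2]*1000).astype(np.float32)),Q.mean(0))
Q=sel(245,275,140,170,.070,.08);print('btn',cv2.minEnclosingCircle((Q[:,:2]*1000).astype(np.float32)),Q.mean(0))
for n,b in dict(shell=(345,375,175,203,.036,.06),shellmax=(345,375,175,203,.025,.2),plug=(335,368,210,245,.07,.1)).items():
    Q=sel(*b);print(n,len(Q),Q.mean(0),Q[:,2].max(),cv2.minEnclosingCircle((Q[:,:2]*1000).astype(np.float32)))
c=cv2.resize(np.hstack([p[110:290,200:330],p[110:290,320:440]]),None,fx=3,fy=3,interpolation=cv2.INTER_CUBIC)
cv2.imwrite('pics/crop.png',c[...,::-1])
E
```

```text
B ((362.46868896484375, 150.98028564453125), (97.03365325927734, 133.1401824951172), 69.88175201416016) [0.04524532 0.05669799]
C ((375.8893127441406, -48.977203369140625), (98.53724670410156, 133.6809844970703), 85.54951477050781) [0.0461274  0.05589202]
A roof ((672.3661499023438, 63.021453857421875), (129.9827117919922, 160.77206420898438), 86.9876937866211)
0.02 0.5906177916897722 0.74705725971649
0.03 0.5908642779513313 0.7509962230776659
0.09 0.5960428873014086 0.7518667998695878
0.1 0.5947171849401978 0.7546575813278047
0.11 0.5945646705565921 0.7549112286800583
plate ((540.0137939453125, 71.04776763916016), (103.06104278564453, 19.100872039794922), 86.72845458984375) [0.53921139 0.07029635 0.04899787]
btn ((683.0823364257812, 69.69886779785156), 30.53209686279297) [0.66932514 0.06260408 0.07382656]
shell 65 [ 0.58774692 -0.22793136  0.04341169] 0.04899283471653426 ((588.2540283203125, -228.12826538085938), 12.858269691467285)
shellmax 73 [ 0.58667099 -0.22768104  0.04191327] 0.04899283471653426 ((588.1672973632812, -227.8372802734375), 13.065496444702148)
plug 85 [ 0.46195526 -0.19830531  0.08394559] 0.09183403674469859 ((462.47601318359375, -198.5983123779297), 13.889266967773438)
```

View pics/crop.png

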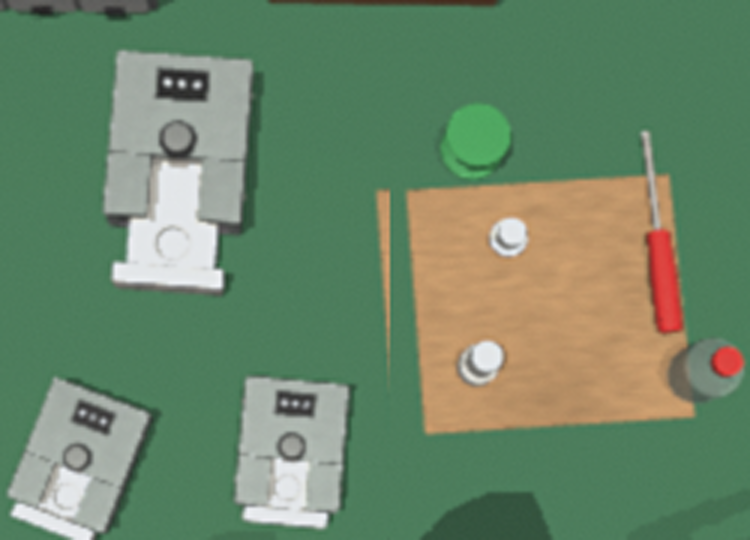

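Confirmed: A is 160×130 mm, while B and C are about 98 mm wide. The front plate lies within 1 mm of its predicted place. The short part, crop (510,237), is 44 mm high; the other is 85 mm. Next I work out the move to above the button.

```bash
cat >> h.py <<'E'
BOX=np.array([.6724,.063]);YAW=np.radians(-3.1)
def box(x,y=0): c,s=np.cos(YAW),np.sin(YAW); return BOX+[c*x-s*y,s*x+c*y]
def delta(xyz,yawdeg=-3.1):
    s=bot.read_state();M=rot(s['tcp_rot']);phi=np.degrees(np.arctan2(M[1,0],M[0,0]))
    print('t',round(s['time'],2),'pos',s['tool_pos'].round(4),'phi',phi.round(2),'z',M[:,2].round(3),'F',s['wrist_force'].round(2))
    print('shift cm',(M.T@(np.array(xyz)-s['tool_pos'])*100).round(2),'twist',round(phi-yawdeg,2))
E
python3 -c "
from h import *
print(box(-.004),box(-.129)); delta([*box(-.004),.2])"
```

```text
[0.66840585 0.06321632] [0.54358877 0.06997617]
t 0.1 pos [ 0.2834 -0.6118  0.2055] phi 24.86 z [-0.001  0.002 -1.   ] F [-0.06  0.03  0.92]
shift cm [ 63.31 -45.07   0.64] twist 27.96
```

{"method": "step_arm", "body": {
  "motion": [
    [0, 63.3, -45.1, 0.6, 28],
    [0, 63.3, -45.1, 0.6, 28],
    [0, 63.3, -45.1, 0.6, 28],
    [0, 63.3, -45.1, 0.6, 28],
    [0, 63.3, -45.1, 0.6, 28],
    [0, 63.3, -45.1, 0.6, 28],
    [0, 63.3, -45.1, 0.6, 28],
    [0, 63.3, -45.1, 0.6, 28],
    [0, 63.3, -45.1, 0.6, 28],
    [0, 63.3, -45.1, 0.6, 28],
    [0, 63.3, -45.1, 0.6, 28],
    [0, 63.3, -45.1, 0.6, 28],
    [0, 63.3, -45.1, 0.6, 28],
    [0, 63.3, -45.1, 0.6, 28],
    [0, 63.3, -45.1, 0.6, 28],
    [0, 63.3, -45.1, 0.6, 28],
    [0, 63.3, -45.1, 0.6, 28],
    [0, 63.3, -45.1, 0.6, 28],
    [0, 63.3, -45.1, 0.6, 28],
    [0, 63.3, -45.1, 0.6, 28]
  ]
}}

```text
time: 2.1
tool_pos: [0.668, 0.0614, 0.2006]
tcp_rot: [3.14, -0.089, -0.001]
wrist_force: [-0.2, 0.7, -1.0]
width: 0.001
grip_force: 0.0
```

```bash
python3 -c "
from h import *
delta([*box(-.004),.085])
s=bot.read_state();p,d=bot.read_camera('wrist');P=cloud('wrist',d,s)
cv2.imwrite('pics/w1.png',p[...,::-1])
m=(P[...,2]>.070)&(P[...,2]<.079)&(np.hypot(P[...,0]-.668,P[...,1]-.063)<.04)
print('btn',m.sum(),P[m].mean(0),cv2.minEnclosingCircle((P[m][:,:2]*1000).astype(np.float32)))
m=(P[...,2]>.058)&(P[...,2]<.066)&(np.hypot(P[...,0]-.668,P[...,1]-.063)<.13)
print('roof',cv2.minAreaRect((P[m][:,:2]*1000).astype(np.float32)),np.median(P[m][:,2]))
"
```

```text
t 2.1 pos [0.668  0.0614 0.2006] phi -3.23 z [-0. -0. -1.] F [-0.2   0.68 -1.04]
shift cm [ 0.04 -0.18 11.56] twist -0.13
btn 672 [0.67155611 0.06299153 0.07365997] ((671.0742797851562, 63.08177947998047), 13.891132354736328)
roof ((675.1466674804688, 62.689605712890625), (130.784912109375, 159.4384307861328), 86.80033874511719) 0.061734343670657346
```

View pics/w1.png

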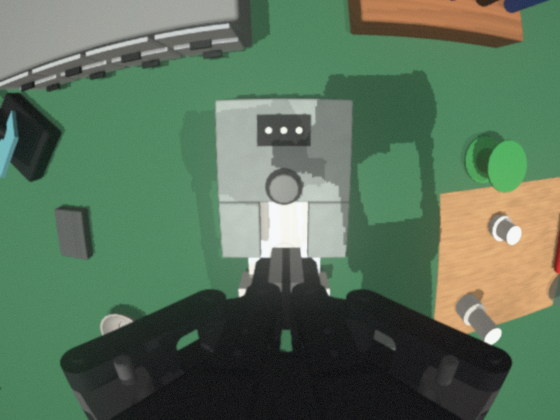

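Wrist view: the button is at (284,187), 28 mm wide and 74 mm high, about 3 mm further in x than the top estimate. I'll descend over it.

{"method": "step_arm", "body": {
  "motion": [
    [0, 0.2, -0.2, 3, 0],
    [0, 0.2, -0.2, 7, 0],
    [0, 0.2, -0.2, 10, 0],
    [0, 0.2, -0.2, 11.5, 0],
    [0, 0.2, -0.2, 12, 0],
    [0, 0.2, -0.2, 12, 0],
    [0, 0.2, -0.2, 12, 0]
  ]
}}

```text
time: 2.85
tool_pos: [0.6722, 0.0646, 0.0829]
tcp_rot: [-3.14, 0.087, -0.005]
wrist_force: [0.4, 0.2, 0.8]
width: 0.001
grip_force: 0.0
```

{"method": "step_arm", "body": {
  "motion": [
    [0, 0, 0, 0.3, 0],
    [0, 0, 0, 0.5, 0],
    [0, 0, 0, 0.7, 0],
    [0, 0, 0, 0.9, 0],
    [0, 0, 0, 1.0, 0],
    [0, 0, 0, 1.0, 0]
  ]
}}

```text
time: 3.45
tool_pos: [0.6703, 0.0647, 0.0703]
tcp_rot: [3.14, -0.086, -0.001]
wrist_force: [0.1, -0.2, 0.6]
width: 0.001
grip_force: 0.0
```

{"method": "step_arm", "body": {
  "motion": [
    [0, 0, 0, 0.1, 0],
    [0, 0, 0, 0.2, 0],
    [0, 0, 0, 0.3, 0],
    [0, 0, 0, 0.3, 0]
  ]
}}

```text
time: 3.85
tool_pos: [0.6705, 0.0647, 0.0675]
tcp_rot: [3.14, -0.086, -0.0]
wrist_force: [0.1, -1.0, -0.2]
width: -0.0
grip_force: 0.0
```

```bash
python3 -c "
from h import *
for i in range(3):
    delta([*box(-.004),.1]); p,d=bot.read_camera('top')
np.savez('top2',p=p,d=d);P=cloud('top',d)
Q=P[170:225,225:295].reshape(-1,3);Q=Q[(Q[:,2]>.04)&(Q[:,2]<.055)&(Q[:,0]<.575)];print('plate',cv2.minAreaRect((Q[:,:2]*1000).astype(np.float32)))
"
```

```text
t 3.85 pos [0.6705 0.0647 0.0675] phi -3.15 z [-0. -0. -1.] F [ 0.07 -0.96 -0.2 ]
shift cm [-0.2   0.16 -3.25] twist -0.05
t 3.9 pos [0.6705 0.0647 0.0676] phi -3.14 z [-0. -0. -1.] F [-0.22 -0.1  -0.01]
shift cm [-0.21  0.16 -3.24] twist -0.04
t 3.95 pos [0.6706 0.0647 0.0676] phi -3.15 z [-0. -0. -1.] F [-0.54  0.4   0.38]
shift cm [-0.21  0.16 -3.24] twist -0.05
plate ((0.0, 0.0), (0.0, 0.0), 0.0)
```

```bash
python3 -c "
from h import *
a=np.load('top2.npz')['p'][110:300,180:340]
p,d=bot.read_camera('side');b=p[150:290,200:360]
s=bot.read_state();w,d=bot.read_camera('wrist')
f=lambda i:cv2.resize(i,(400,300),interpolation=cv2.INTER_CUBIC)
cv2.imwrite('pics/m1.png',np.vstack([np.hstack([f(a),f(b)]),np.hstack([f(w),f(w[100:310,150:430])])])[...,::-1])"
```

```text
(no output)
```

View pics/m1.png

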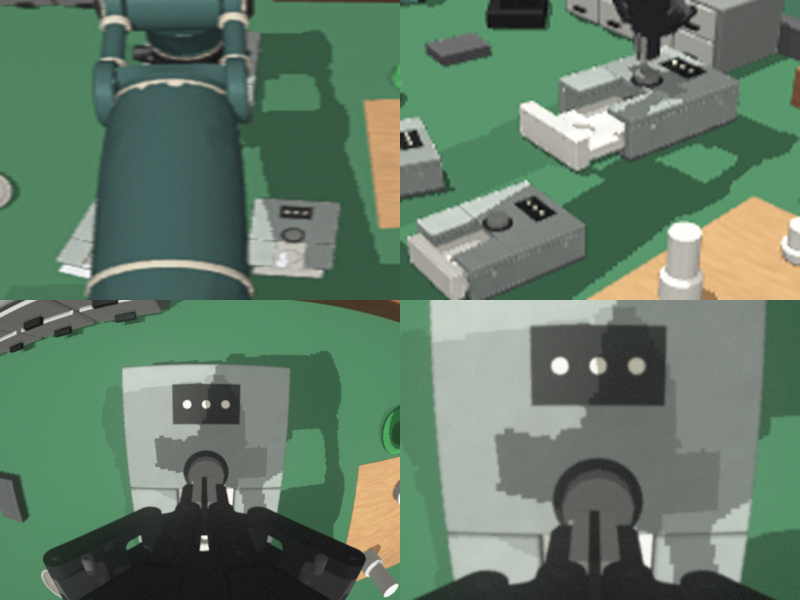

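The tips are over the button, the force is nil and the tray is still parked, so there is no contact yet. I'll go down in small steps.

{"method": "step_arm", "body": {
  "motion": [
    [0, 0, 0, 0.1, 0],
    [0, 0, 0, 0.2, 0],
    [0, 0, 0, 0.2, 0]
  ]
}}

```text
time: 4.4
tool_pos: [0.6704, 0.0647, 0.0654]
tcp_rot: [3.14, -0.086, -0.001]
wrist_force: [0.6, 0.3, 0.2]
width: -0.003
grip_force: 0.0
```

{"method": "step_arm", "body": {
  "motion": [
    [0, 0, 0, 0.1, 0],
    [0, 0, 0, 0.2, 0],
    [0, 0, 0, 0.2, 0]
  ]
}}

```text
time: 4.7
tool_pos: [0.6704, 0.0647, 0.0634]
tcp_rot: [3.14, -0.086, -0.001]
wrist_force: [0.6, -0.4, -0.7]
width: -0.002
grip_force: 0.0
```

```bash
python3 -c "
from h import *
s=bot.read_state();w,d=bot.read_camera('wrist');P=cloud('wrist',d,s);print(s['tool_pos'],s['wrist_force'],s['q'])
for u in (270,278,286,294,302):
  print(u,[(v,*(P[v,u]*1000).round(0).astype(int).tolist()) for v in range(210,300,6)])
p,d=bot.read_camera('side');P=cloud('side',d)
b=p[150:290,200:360];cv2.imwrite('pics/s2.png',cv2.resize(b,None,fx=5,fy=4,interpolation=cv2.INTER_CUBIC)[:,:,::-1])
"
```

```text
[0.67044281 0.06468215 0.06340148] [ 0.56283668 -0.37900052 -0.68843368] [5.92016023e-02 3.76589876e-01 1.73403139e+00 2.26800659e-06
 1.03139970e+00 1.68489950e+00]
270 [(210, 691, 72, 62), (216, 687, 72, 62), (222, 685, 72, 64), (228, 682, 72, 65), (234, 681, 72, 74), (240, 678, 72, 73), (246, 674, 72, 73), (252, 671, 72, 73), (258, 681, 70, 103), (264, 682, 70, 110), (270, 682, 70, 115), (276, 682, 70, 121), (282, 681, 70, 124), (288, 683, 69, 131), (294, 683, 69, 136)]
278 [(210, 691, 67, 62), (216, 688, 67, 64), (222, 684, 68, 63), (228, 684, 67, 73), (234, 681, 68, 74), (240, 677, 68, 72), (246, 675, 68, 74), (252, 682, 67, 98), (258, 681, 67, 103), (264, 682, 67, 110), (270, 682, 67, 115), (276, 682, 67, 120), (282, 682, 67, 125), (288, 682, 66, 131), (294, 683, 66, 136)]
286 [(210, 690, 63, 61), (216, 687, 63, 63), (222, 685, 63, 66), (228, 684, 63, 73), (234, 681, 64, 73), (240, 678, 64, 74), (246, 674, 64, 73), (252, 681, 64, 97), (258, 682, 64, 104), (264, 681, 64, 109), (270, 681, 64, 114), (276, 682, 64, 121), (282, 681, 64, 124), (288, 679, 64, 125), (294, 676, 64, 125)]
294 [(210, 690, 59, 61), (216, 687, 59, 64), (222, 684, 59, 64), (228, 684, 59, 73), (234, 681, 59, 75), (240, 678, 60, 74), (246, 674, 60, 73), (252, 681, 60, 98), (258, 681, 60, 103), (264, 681, 60, 110), (270, 681, 60, 115), (276, 681, 61, 120), (282, 681, 61, 124), (288, 683, 61, 132), (294, 682, 61, 135)]
302 [(210, 690, 54, 62), (216, 687, 55, 63), (222, 684, 55, 63), (228, 683, 55, 71), (234, 681, 55, 74), (240, 677, 55, 73), (246, 674, 56, 74), (252, 670, 56, 73), (258, 677, 56, 95), (264, 677, 57, 101), (270, 681, 57, 115), (276, 681, 57, 120), (282, 681, 58, 125), (288, 683, 58, 133), (294, 682, 58, 135)]
```

View pics/s2.png

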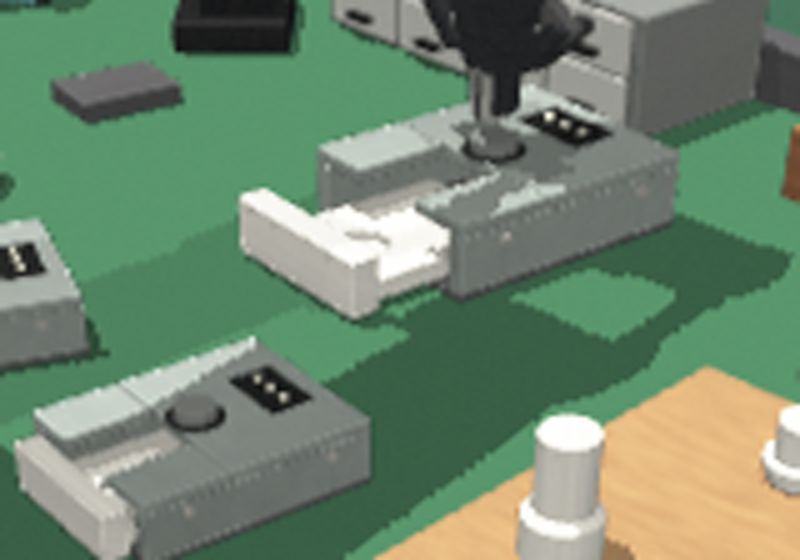

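The button is untouched, and both views suggest the real fingertips sit above the reported TCP. I'll measure the tip height with the side depth.

```bash
python3 -c "
from h import *
p,d=bot.read_camera('side');P=cloud('side',d)
for u in (294,296,298,300,302): print(u,[(v,*(P[v,u]*1000).round(0).astype(int).tolist()) for v in range(168,190,2)])
s=bot.read_state();print(s['tool_pos'],s['time'],s['width'])
# DH-free check: flange height consistency
print({k:np.array(v).round(3).tolist() for k,v in s.items() if k in('q','joint_torque','torque')})
"
```

```text
294 [(168, 660, 70, 122), (170, 660, 70, 116), (172, 662, 72, 109), (174, 660, 70, 104), (176, 662, 72, 96), (178, 664, 73, 89), (180, 691, 101, 61), (182, 682, 92, 62), (184, 661, 70, 72), (186, 658, 66, 69), (188, 654, 62, 66)]
296 [(168, 662, 65, 123), (170, 661, 64, 118), (172, 661, 63, 112), (174, 662, 64, 106), (176, 662, 64, 100), (178, 659, 61, 96), (180, 697, 99, 60), (182, 671, 72, 74), (184, 663, 64, 74), (186, 659, 60, 71), (188, 661, 61, 63)]
298 [(168, 660, 55, 128), (170, 664, 59, 119), (172, 667, 62, 111), (174, 663, 57, 108), (176, 663, 57, 102), (178, 666, 59, 94), (180, 697, 91, 64), (182, 675, 69, 74), (184, 667, 60, 75), (186, 663, 55, 72), (188, 665, 57, 64)]
300 [(168, 666, 53, 127), (170, 663, 50, 123), (172, 665, 52, 115), (174, 666, 53, 109), (176, 666, 53, 103), (178, 671, 57, 93), (180, 705, 91, 61), (182, 680, 65, 74), (184, 669, 54, 77), (186, 665, 50, 73), (188, 665, 50, 67)]
302 [(168, 658, 37, 136), (170, 673, 52, 119), (172, 673, 52, 113), (174, 674, 52, 106), (176, 673, 51, 101), (178, 681, 59, 89), (180, 708, 86, 62), (182, 684, 62, 74), (184, 676, 54, 74), (186, 674, 51, 69), (188, 673, 50, 64)]
[0.67062757 0.06474212 0.06364591] 4.85 -8.041948340597511e-05
{'q': [0.059, 0.376, 1.734, 0.0, 1.031, 1.685], 'joint_torque': [0.0, -53.67, -32.923, 0.0, 0.004, -0.0], 'torque': [-0.013, 0.047, 0.047]}
```

The real fingertips are at z≈0.091 while the reported TCP is at 0.063, an offset of about 28 mm. The side and wrist views agree on it, so I'll use it from here. Contact with the button will pin it down.

{"method": "step_arm", "body": {
  "motion": [
    [0, 0, 0, 0.5, 0],
    [0, 0, 0, 1.0, 0],
    [0, 0, 0, 1.2, 0],
    [0, 0, 0, 1.2, 0]
  ]
}}

```text
time: 5.25
tool_pos: [0.6699, 0.0646, 0.0507]
tcp_rot: [3.14, -0.086, -0.003]
wrist_force: [0.3, -0.3, 1.3]
width: -0.0
grip_force: 0.0
```

{"method": "step_arm", "body": {
  "motion": [
    [0, 0, 0, 0.1, 0],
    [0, 0, 0, 0.2, 0],
    [0, 0, 0, 0.2, 0]
  ]
}}

```text
time: 5.55
tool_pos: [0.6706, 0.0647, 0.0497]
tcp_rot: [-3.14, 0.086, -0.0]
wrist_force: [0.4, 0.4, -0.3]
width: 0.002
grip_force: 0.0
```

{"method": "step_arm", "body": {
  "motion": [
    [0, 0, 0, 0.1, 0],
    [0, 0, 0, 0.2, 0],
    [0, 0, 0, 0.2, 0]
  ]
}}

```text
time: 5.85
tool_pos: [0.6708, 0.0647, 0.0481]
tcp_rot: [-3.14, 0.086, -0.001]
wrist_force: [-0.5, 0.1, 2.9]
width: 0.003
grip_force: 1.4
```

{"method": "step_arm", "body": {
  "motion": [
    [0, 0, 0, 0.1, 0],
    [0, 0, 0, 0.2, 0],
    [0, 0, 0, 0.2, 0]
  ]
}}

```text
time: 6.15
tool_pos: [0.6708, 0.0647, 0.0457]
tcp_rot: [3.14, -0.086, 0.001]
wrist_force: [-0.4, 0.5, 4.0]
width: -0.003
grip_force: 1.6
```

{"method": "step_arm", "body": {
  "motion": [
    [0, 0, 0, 0.1, 0],
    [0, 0, 0, 0.2, 0],
    [0, 0, 0, 0.3, 0],
    [0, 0, 0, 0.3, 0]
  ]
}}

```text
time: 6.55
tool_pos: [0.6708, 0.0647, 0.0429]
tcp_rot: [3.14, -0.086, 0.0]
wrist_force: [-1.2, -0.7, 4.9]
width: -0.002
grip_force: 2.6
```

```bash
python3 -c "
from h import *
s=bot.read_state();p,d=bot.read_camera('side');P=cloud('side',d)
m=(P[...,2]>.044)&(P[...,2]<.056)&(abs(P[...,1]-.07)<.06)&(P[...,0]>.45)&(P[...,0]<.585)
print(s['tool_pos'],s['wrist_force']);print(m.sum(),np.median(P[m],0) if m.any() else '',cv2.minAreaRect((P[m][:,:2]*1000).astype(np.float32)))
m=(P[...,2]>.069)&(P[...,2]<.08)&(np.hypot(P[...,0]-.67,P[...,1]-.063)<.016);print('btn',np.median(P[m],0))
"
```

```text
[0.67081533 0.06466638 0.04289161] [-1.18440504 -0.72788809  4.93774016]
193 [0.50821145 0.0668438  0.04959113] ((510.53045654296875, 72.34899139404297), (106.30902099609375, 20.132810592651367), 85.9181137084961)
btn [0.66244388 0.05916911 0.07494587]
```

The tray has sprung out: the plate moved to x≈0.510 and the force was 4.9 N. Real tips = reported TCP + about 26.5 mm. Now to the shell.

```bash
python3 -c "
from h import *
delta([.55,-.228,.13],-3.1)"
```

```text
t 6.6 pos [0.6708 0.0647 0.043 ] phi -3.14 z [ 0.  0. -1.] F [-2.23 -0.57  5.42]
shift cm [-10.46  29.89  -8.71] twist -0.04
```

{"method": "step_arm", "body": {
  "motion": [
    [0, 0, 0, -4, 0],
    [0, 0, 0, -8.7, 0],
    [8.5, -2, 5, -8.7, 0],
    [8.5, -3.5, 10, -8.7, 0],
    [8.5, -5, 15, -8.7, 0],
    [8.5, -7, 20, -8.7, 0],
    [8.5, -8.5, 25, -8.7, 0],
    [8.5, -10.5, 29, -8.7, 0],
    [8.5, -10.5, 29.9, -8.7, 0],
    [8.5, -10.5, 29.9, -8.7, 0],
    [8.5, -10.5, 29.9, -8.7, 0],
    [8.5, -10.5, 29.9, -8.7, 0]
  ]
}}

```text
time: 7.8
tool_pos: [0.5499, -0.2267, 0.1293]
tcp_rot: [-3.14, 0.084, 0.0]
wrist_force: [-0.5, 0.9, -0.4]
width: 0.994
grip_force: 0.0
```

```bash
python3 -c "
from h import *
s=bot.read_state();p,d=bot.read_camera('wrist');P=cloud('wrist',d,s);print(s['tool_pos'],s['wrist_force'])
cv2.imwrite('pics/w2.png',p[...,::-1])
near=np.hypot(P[...,0]-.59,P[...,1]+.228)<.035
for lo,hi in((.037,.052),(.012,.022),(-.005,.006)):
    m=near&(P[...,2]>lo)&(P[...,2]<hi);print(lo,m.sum(),np.median(P[m],0).round(4),cv2.minEnclosingCircle((P[m][:,:2]*1000).astype(np.float32)) if lo>0 else '')
    v,u=np.nonzero(m);print(u.min(),u.max(),v.min(),v.max())
"
```

```text
[ 0.54991488 -0.22670924  0.12931744] [-0.46340936  0.93827232 -0.43334744]
0.037 856 [ 0.5908 -0.2292  0.0436] ((590.703857421875, -229.2071075439453), 13.143564224243164)
269 302 137 170
0.012 454 [ 0.5986 -0.2302  0.0166] ((590.6299438476562, -229.3320770263672), 18.046236038208008)
265 306 130 170
-0.005 3203 [ 5.921e-01 -2.268e-01  2.000e-04] 
246 322 111 186
```

View pics/w2.png

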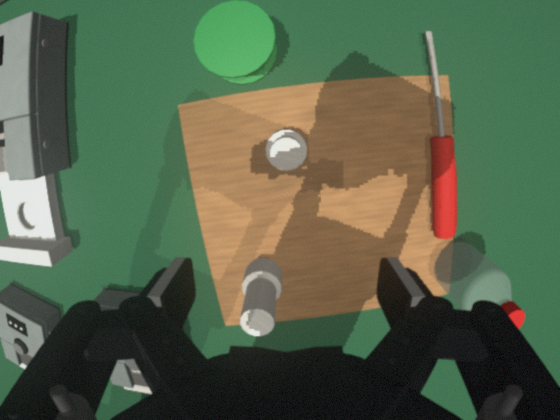

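Shell at (285,150) in the wrist view: position (0.5907,-0.2293), radii 13 and 18 mm, top at 44 mm, all as specified. Move over it and descend.

```bash
python3 -c "
from h import *
delta([.5907,-.2293,-.006],-3.1)"
```

```text
t 7.85 pos [ 0.55   -0.2266  0.1294] phi -3.04 z [-0.     0.001 -1.   ] F [-0.12 -0.29 -0.08]
shift cm [ 4.08  0.06 13.54] twist 0.06
```

{"method": "step_arm", "body": {
  "motion": [
    [6.5, 2, 0, 0, 0],
    [6.5, 4.1, 0.1, 2, 0],
    [6.5, 4.1, 0.1, 6, 0],
    [6.5, 4.1, 0.1, 10, 0],
    [6.5, 4.1, 0.1, 12.5, 0],
    [6.5, 4.1, 0.1, 13.5, 0],
    [6.5, 4.1, 0.1, 13.5, 0],
    [6.5, 4.1, 0.1, 13.5, 0]
  ]
}}

```text
time: 8.65
tool_pos: [0.5917, -0.2312, -0.004]
tcp_rot: [3.14, -0.085, 0.003]
wrist_force: [0.3, -0.5, -0.1]
width: 0.766
grip_force: 0.0
```

```bash
python3 -c "
from h import *
delta([.5907,-.2293,-.006],-3.1)
s=bot.read_state();p,d=bot.read_camera('side');P=cloud('side',d)
print(bot.read_state()['wrist_force'])
cv2.imwrite('pics/s3.png',cv2.resize(p[200:300,290:430],(700,500),interpolation=cv2.INTER_CUBIC)[...,::-1])"
```

```text
t 8.65 pos [ 0.5917 -0.2312 -0.004 ] phi -3.09 z [ 0.002 -0.001 -1.   ] F [ 0.32 -0.46 -0.08]
shift cm [-0.11 -0.18  0.2 ] twist 0.01
[-0.01890779  0.06261686  0.12519852]
```

View pics/s3.png

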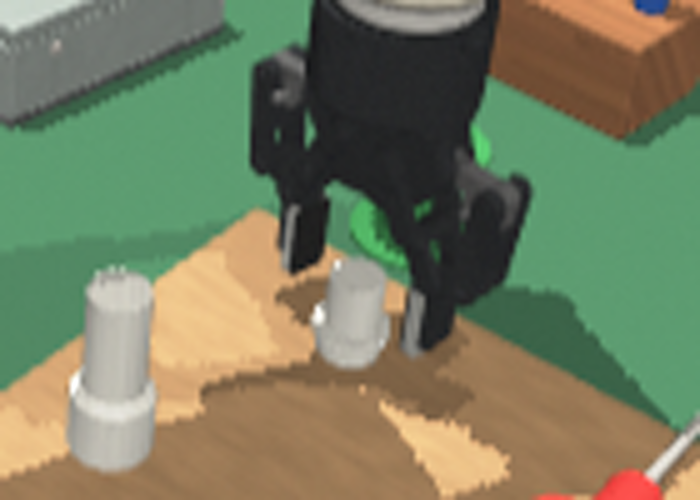

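The pads straddle the barrel above the flange. Gripping now.

{"method": "step_arm", "body": {
  "motion": [
    [6.5, 0, 0, 0, 0],
    [4, 0, 0, 0, 0],
    [3, 0, 0, 0, 0],
    [2, 0, 0, 0, 0],
    [2, 0, 0, 0, 0],
    [2, 0, 0, 0, 0],
    [2, 0, 0, 0, 0],
    [2, 0, 0, 0, 0]
  ],
  "force": 30
}}

```text
time: 9.5
tool_pos: [0.5907, -0.2315, -0.0045]
tcp_rot: [3.14, -0.086, 0.001]
wrist_force: [-1.4, -0.1, 5.8]
width: 0.287
grip_force: 29.7
```

```bash
python3 -c "
from h import *
delta([.53,.07,.15],-3.1)
s=bot.read_state();p,d=bot.read_camera('wrist');P=cloud('wrist',d,s)
m=(P[...,2]>.037)&(P[...,2]<.052)&(np.hypot(P[...,0]-.59,P[...,1]+.229)<.03);
v,u=np.nonzero(m);print(m.sum(),u.min(),u.max(),v.min(),v.max(),P[m].max(0),s['width'],s['grip_force'])
cv2.imwrite('pics/w3.png',p[...,::-1])"
```

```text
t 9.5 pos [ 0.5907 -0.2315 -0.0045] phi -3.15 z [ 0.001 -0.    -1.   ] F [-1.36 -0.06  5.76]
shift cm [ -7.7  -29.77 -15.46] twist -0.05
4010 220 351 255 320 [ 0.60388427 -0.20610627  0.05197365] 0.2870285770203912 29.72959578037262
```

{"method": "step_arm", "body": {
  "motion": [
    [2, 0, 0, -1, 0],
    [2, 0, 0, -4, 0],
    [2, 0, 0, -8, 0],
    [2, 0, 0, -12.5, 0],
    [2, -2, -5, -12.5, 0],
    [2, -3, -10, -12.5, 0],
    [2, -5, -15, -12.5, 0],
    [2, -6, -20, -12.5, 0],
    [2, -8, -24, -12.5, 0],
    [2, -9.5, -28, -12.5, 0],
    [2, -10.7, -29.8, -12.5, 0],
    [2, -10.7, -29.8, -12.5, 0],
    [2, -10.7, -29.8, -12.5, 0],
    [2, -10.7, -29.8, -12.5, 0],
    [2, -10.7, -29.8, -12.5, 0]
  ]
}}

```text
time: 11.05
tool_pos: [0.5004, 0.071, 0.1197]
tcp_rot: [3.14, -0.089, 0.0]
wrist_force: [-0.6, -0.2, 0.2]
width: 0.294
grip_force: 29.7
```

```bash
python3 -c "
from h import *
delta([.5465,.0695,.05],-3.1)
s=bot.read_state();p,d=bot.read_camera('wrist');P=cloud('wrist',d,s);np.savez('w4',p=p,P=P,d=d)
print(s['wrist_force'],s['grip_force'],s['width'])
cv2.imwrite('pics/w4.png',p[...,::-1])
near=np.hypot(P[...,0]-.545,P[...,1]-.07)<.025
for lo,hi in((.009,.0155),(.018,.026)):
    m=near&(P[...,2]>lo)&(P[...,2]<hi);v,u=np.nonzero(m);print(lo,m.sum(),np.median(P[m],0).round(4),cv2.minEnclosingCircle((P[m][:,:2]*1000).astype(np.float32)),u.min(),u.max(),v.min(),v.max())
for n,lo,hi,a,b in(('plate',.046,.054,.48,.54),('roof',.058,.066,.57,.78)):
    m=(P[...,2]>lo)&(P[...,2]<hi)&(P[...,0]>a)&(P[...,0]<b)&(abs(P[...,1]-.065)<.09);print(n,m.sum(),cv2.minAreaRect((P[m][:,:2]*1000).astype(np.float32)))
"
```

```text
t 11.05 pos [0.5004 0.071  0.1197] phi -3.24 z [ 0. -0. -1.] F [-0.62 -0.21  0.18]
shift cm [ 4.61 -0.11  6.97] twist -0.14
[-0.61681109 -0.21205296  0.18352589] 29.70535397529602 0.29407987085821585
0.009 1153 [0.5461 0.0701 0.0116] ((546.2412719726562, 70.12539672851562), 16.173778533935547) 264 302 126 164
0.018 1729 [0.5426 0.0698 0.0215] ((545.005859375, 69.99697875976562), 24.994522094726562) 253 313 117 177
plate 3203 ((509.5068359375, 72.10636901855469), (104.04056549072266, 18.1444091796875), 86.68101501464844)
roof 9578 ((626.851806640625, 65.33991241455078), (130.3485565185547, 63.880149841308594), 86.74314880371094)
```

View pics/w4.png

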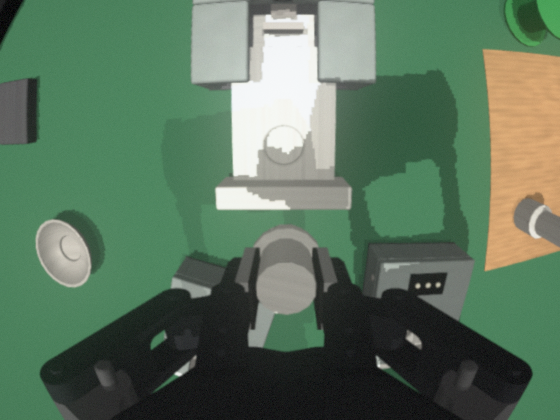

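Pocket at (284,145): centre (0.5462,0.0701), radius 16 mm, floor 12 mm, consistent with the plate. Next I check where the shell sits in the hand.

```bash
python3 -c "
from h import *
z=np.load('w4.npz');P=z['P'];p=z['p']
near=np.hypot(P[...,0]-.5,P[...,1]-.071)<.03
h=np.histogram(P[near][:,2],bins=np.arange(.1,.2,.004));print(list(zip(h[1].round(3),h[0])))
m=near&(P[...,2]>.163)&(P[...,2]<.173)&(abs(P[...,1]-.071)<.0135);v,u=np.nonzero(m);print(m.sum(),u.min(),u.max(),v.min(),v.max(),np.median(P[m],0),P[m].max(0),P[m].min(0))
m=near&(P[...,2]>.132)&(P[...,2]<.144);print('flange',P[m].max(0),P[m].min(0),cv2.minEnclosingCircle((P[m][:,:2]*1000).astype(np.float32)))
delta([.5462,.0701,.07],-3.15)"
```

```text
[(np.float64(0.1), np.int64(0)), (np.float64(0.104), np.int64(0)), (np.float64(0.108), np.int64(0)), (np.float64(0.112), np.int64(0)), (np.float64(0.116), np.int64(0)), (np.float64(0.12), np.int64(0)), (np.float64(0.124), np.int64(26)), (np.float64(0.128), np.int64(0)), (np.float64(0.132), np.int64(2)), (np.float64(0.136), np.int64(208)), (np.float64(0.14), np.int64(749)), (np.float64(0.144), np.int64(204)), (np.float64(0.148), np.int64(308)), (np.float64(0.152), np.int64(385)), (np.float64(0.156), np.int64(432)), (np.float64(0.16), np.int64(490)), (np.float64(0.164), np.int64(2039)), (np.float64(0.168), np.int64(1284)), (np.float64(0.172), np.int64(342)), (np.float64(0.176), np.int64(287)), (np.float64(0.18), np.int64(717)), (np.float64(0.184), np.int64(334)), (np.float64(0.188), np.int64(689)), (np.float64(0.192), np.int64(533))]
2937 250 317 256 315 [0.50222138 0.07068347 0.16778275] [0.5136989  0.08448487 0.17299838] [0.48756175 0.05751403 0.16301083]
flange [0.51833384 0.0860717  0.14396856] [0.50254666 0.05431322 0.13579317] ((508.57891845703125, 70.19245910644531), 15.931573867797852)
t 11.1 pos [0.5003 0.071  0.1197] phi -3.25 z [ 0. -0. -1.] F [-0.08 -0.21 -0.7 ]
shift cm [ 4.59 -0.17  4.97] twist -0.1
```

{"method": "step_arm", "body": {
  "motion": [
    [2, 2.5, -0.1, 0, 0],
    [2, 4.57, -0.2, 1, 0],
    [2, 4.57, -0.2, 4, 0],
    [2, 4.57, -0.2, 7, 0],
    [2, 4.57, -0.2, 8.8, 0],
    [2, 4.57, -0.2, 9.4, 0],
    [2, 4.57, -0.2, 9.4, 0],
    [2, 4.57, -0.2, 9.4, 0],
    [2, 4.57, -0.2, 9.4, 0]
  ]
}}

```text
time: 12.0
tool_pos: [0.5471, 0.0715, 0.0273]
tcp_rot: [-3.14, 0.087, -0.005]
wrist_force: [0.0, -0.4, -1.1]
width: 0.294
grip_force: 29.7
```

```bash
python3 -c "
from h import *
delta([.5459,.0695,.0075],-3.15);bot.read_camera('side');delta([.5459,.0695,.0075],-3.15)"
```

```text
t 12.0 pos [0.5471 0.0715 0.0273] phi -3.16 z [ 0.003  0.    -1.   ] F [ 0.02 -0.43 -1.09]
shift cm [-0.11  0.21  1.98] twist -0.01
t 12.05 pos [0.5469 0.0716 0.0273] phi -3.16 z [ 0.003  0.    -1.   ] F [-0.1  -0.63 -0.41]
shift cm [-0.1   0.22  1.98] twist -0.01
```

{"method": "step_arm", "body": {
  "motion": [
    [2, -0.1, 0.1, 0, 0],
    [2, -0.1, 0.1, 0.3, 0],
    [2, -0.1, 0.1, 0.6, 0],
    [2, -0.1, 0.1, 0.8, 0],
    [2, -0.1, 0.1, 1.0, 0],
    [2, -0.1, 0.1, 1.2, 0],
    [2, -0.1, 0.1, 1.2, 0]
  ]
}}

```text
time: 12.75
tool_pos: [0.5452, 0.0706, 0.0137]
tcp_rot: [-3.14, 0.086, -0.002]
wrist_force: [1.2, 0.0, -0.5]
width: 0.293
grip_force: 29.8
```

```bash
python3 -c "
from h import *
delta([.5460,.0704,.0075],-3.15)"
```

```text
t 12.75 pos [0.5452 0.0706 0.0137] phi -3.14 z [ 0.001  0.    -1.   ] F [ 1.23  0.01 -0.55]
shift cm [0.08 0.02 0.62] twist 0.01
```

The foot is 4 mm into the pocket with no resistance, so I continue down.

{"method": "step_arm", "body": {
  "motion": [
    [2, 0.05, 0, 0.1, 0],
    [2, 0.05, 0, 0.3, 0],
    [2, 0.05, 0, 0.4, 0],
    [2, 0.05, 0, 0.5, 0],
    [2, 0.05, 0, 0.55, 0],
    [2, 0.05, 0, 0.55, 0]
  ]
}}

```text
time: 13.35
tool_pos: [0.5455, 0.0706, 0.0084]
tcp_rot: [-3.14, 0.086, -0.001]
wrist_force: [2.2, -1.1, 0.9]
width: 0.29
grip_force: 29.8
```

```bash
python3 -c "
from h import *
delta([.5460,.0704,.0075],-3.15)"
```

```text
t 13.35 pos [0.5455 0.0706 0.0084] phi -3.14 z [ 0.001 -0.    -1.   ] F [ 2.17 -1.08  0.9 ]
shift cm [0.06 0.01 0.09] twist 0.01
```

{"method": "step_arm", "body": {
  "motion": [
    [2, 0, 0, 0.08, 0],
    [2.6, 0, 0, 0.08, 0],
    [3, 0, 0, 0.08, 0],
    [4, 0, 0, 0.08, 0],
    [4.5, 0, 0, 0.08, 0],
    [4.5, 0, 0, 0.08, 0],
    [4.5, 0, 0, 0.08, 0],
    [4.5, 0, 0, -2, 0],
    [4.5, 0, 0, -5, 0],
    [4.5, -2, 0, -9, 0],
    [4.5, -4.5, 0, -12, 0],
    [4.5, -4.5, 0, -12, 0],
    [4.5, -4.5, 0, -12, 0]
  ]
}}

```text
time: 14.65
tool_pos: [0.5006, 0.0732, 0.1291]
tcp_rot: [-3.14, 0.086, -0.004]
wrist_force: [0.3, -0.4, -0.3]
width: 0.528
grip_force: 0.0
```

```bash
python3 -c "
from h import *
s=bot.read_state();p,d=bot.read_camera('wrist');P=cloud('wrist',d,s)
cv2.imwrite('pics/w5.png',p[...,::-1]);print(s['tool_pos'],s['wrist_force'])
near=np.hypot(P[...,0]-.546,P[...,1]-.07)<.026
for lo,hi in((.050,.062),(.026,.0315),(.019,.024)):
    m=near&(P[...,2]>lo)&(P[...,2]<hi);print(lo,m.sum(),np.median(P[m],0).round(4),cv2.minEnclosingCircle((P[m][:,:2]*1000).astype(np.float32)))
m=(P[...,2]>.046)&(P[...,2]<.054)&(P[...,0]>.48)&(P[...,0]<.53)&(abs(P[...,1]-.065)<.09);print('plate',cv2.minAreaRect((P[m][:,:2]*1000).astype(np.float32)))
delta([.45,.0755,.09],-3.15)"
```

```text
[0.50059123 0.07319404 0.1291027 ] [ 0.32259318 -0.39630433 -0.27649835]
0.05 945 [0.5458 0.0703 0.0556] ((545.5401000976562, 70.32384490966797), 13.029928207397461)
0.026 501 [0.5536 0.0694 0.0286] ((545.853759765625, 70.37321472167969), 18.03034210205078)
0.019 1475 [0.5486 0.069  0.0217] ((545.9962768554688, 70.00719451904297), 25.99254035949707)
plate ((509.43585205078125, 72.11104583740234), (103.8178939819336, 18.04558563232422), 86.81982421875)
t 14.7 pos [0.5    0.073  0.1279] phi -3.14 z [ 0. -0. -1.] F [0.46 0.02 0.15]
shift cm [-5.01  0.03  3.78] twist 0.01
```

The shell is seated: top 56 mm, flange 29 mm, centred to within 1 mm. Next I shut the fingers, come down in front of the plate and push along the box axis.

{"method": "step_arm", "body": {
  "motion": [
    [0, -2, 0, 0, 0],
    [0, -3.7, 0, 0, 0],
    [0, -3.7, 0, 3, 0],
    [0, -3.7, 0, 7, 0],
    [0, -3.7, 0, 11, 0],
    [0, -3.7, 0, 13, 0],
    [0, -3.7, 0, 13.6, 0],
    [0, -3.7, 0, 13.6, 0],
    [0, -3.7, 0, 13.6, 0],
    [0, -3.7, 0, 13.6, 0]
  ]
}}

```text
time: 15.7
tool_pos: [0.4647, 0.0753, -0.0065]
tcp_rot: [-3.14, 0.086, -0.004]
wrist_force: [0.6, 1.0, -0.2]
width: 0.0
grip_force: 0.0
```

```bash
python3 -c "
from h import *
delta([.489,.0733,-.0085],-3.15)"
```

```text
t 15.7 pos [ 0.4647  0.0753 -0.0065] phi -3.15 z [ 0.003  0.    -1.   ] F [ 0.58  1.01 -0.22]
shift cm [2.43 0.06 0.21] twist 0.0
```

{"method": "step_arm", "body": {
  "motion": [
    [0, 0.6, 0.05, 0, 0],
    [0, 1.2, 0.05, 0, 0],
    [0, 1.6, 0.05, 0, 0],
    [0, 1.8, 0.05, 0, 0],
    [0, 2.0, 0.05, 0, 0],
    [0, 2.2, 0.05, 0, 0],
    [0, 2.4, 0.05, 0, 0],
    [0, 2.5, 0.05, 0, 0],
    [0, 2.6, 0.05, 0, 0],
    [0, 2.7, 0.05, 0, 0],
    [0, 2.8, 0.05, 0, 0],
    [0, 2.9, 0.05, 0, 0],
    [0, 3.0, 0.05, 0, 0],
    [0, 3.0, 0.05, 0, 0]
  ]
}}

```text
time: 17.1
tool_pos: [0.4927, 0.0729, -0.008]
tcp_rot: [3.14, -0.086, -0.001]
wrist_force: [-2.2, 0.8, 1.4]
width: 0.004
grip_force: 1.2
```

Contact at 2.2 N. Continue slowly over the first catch.

{"method": "step_arm", "body": {
  "motion": [
    [0, 0.15, 0, 0, 0],
    [0, 0.3, 0, 0, 0],
    [0, 0.45, 0, 0, 0],
    [0, 0.6, 0, 0, 0],
    [0, 0.75, 0, 0, 0],
    [0, 0.9, 0, 0, 0],
    [0, 1.05, 0, 0, 0],
    [0, 1.2, 0, 0, 0],
    [0, 1.35, 0, 0, 0],
    [0, 1.5, 0, 0, 0],
    [0, 1.65, 0, 0, 0],
    [0, 1.8, 0, 0, 0],
    [0, 1.9, 0, 0, 0],
    [0, 2.0, 0, 0, 0],
    [0, 2.0, 0, 0, 0]
  ]
}}

```text
time: 18.6
tool_pos: [0.512, 0.0718, -0.008]
tcp_rot: [3.14, -0.086, -0.003]
wrist_force: [-6.2, -0.2, 0.8]
width: -0.002
grip_force: 2.9
```

{"method": "step_arm", "body": {
  "motion": [
    [0, 0.1, 0, 0, 0],
    [0, 0.2, 0, 0, 0],
    [0, 0.3, 0, 0, 0],
    [0, 0.4, 0, 0, 0],
    [0, 0.5, 0, 0, 0],
    [0, 0.6, 0, 0, 0],
    [0, 0.7, 0, 0, 0],
    [0, 0.8, 0, 0, 0],
    [0, 0.9, 0, 0, 0],
    [0, 1.0, 0, 0, 0],
    [0, 1.1, 0, 0, 0],
    [0, 1.2, 0, 0, 0],
    [0, 1.2, 0, 0, 0]
  ]
}}

```text
time: 19.9
tool_pos: [0.5256, 0.0713, -0.0075]
tcp_rot: [-3.14, 0.086, -0.002]
wrist_force: [-2.5, 1.5, 2.2]
width: 0.0
grip_force: 1.4
```

```bash
python3 -c "
from h import *
for i in range(2):
    delta([.53,.0705,-.008],-3.15)
    s=bot.read_state();p,d=bot.read_camera('wrist')
P=cloud('wrist',d,s)
m=(P[...,2]>.052)&(P[...,2]<.0585)&(P[...,0]>.54)&(P[...,0]<.62)&(abs(P[...,1]-.068)<.02);print('shell',m.sum(),np.median(P[m],0),cv2.minEnclosingCircle((P[m][:,:2]*1000).astype(np.float32)))"
```

```text
t 19.9 pos [ 0.5256  0.0713 -0.0075] phi -3.14 z [ 0.001  0.    -1.   ] F [-2.53  1.48  2.18]
shift cm [0.44 0.05 0.06] twist 0.01
t 19.95 pos [ 0.5256  0.0712 -0.0075] phi -3.15 z [ 0.001  0.    -1.   ] F [-3.04  0.26  2.49]
shift cm [0.44 0.05 0.05] twist 0.0
shell 4885 [0.58197542 0.06818023 0.05559894] ((581.7556762695312, 68.26091766357422), 13.068573951721191)
```

Past the first catch (joint ≈0.039); the shell rides along upright. Now slower.

{"method": "step_arm", "body": {
  "motion": [
    [0, 0.1, 0, 0, 0],
    [0, 0.2, 0, 0, 0],
    [0, 0.3, 0, 0, 0],
    [0, 0.4, 0, 0, 0],
    [0, 0.5, 0, 0, 0],
    [0, 0.6, 0, 0, 0],
    [0, 0.7, 0, 0, 0],
    [0, 0.8, 0, 0, 0],
    [0, 0.9, 0, 0, 0],
    [0, 0.9, 0, 0, 0]
  ]
}}

```text
time: 21.0
tool_pos: [0.5343, 0.0707, -0.0078]
tcp_rot: [-3.14, 0.086, -0.001]
wrist_force: [-2.9, 0.6, 2.0]
width: 0.003
grip_force: 1.5
```

{"method": "step_arm", "body": {
  "motion": [
    [0, 0.1, 0, 0, 0],
    [0, 0.2, 0, 0, 0],
    [0, 0.2, 0, 0, 0]
  ]
}}

```text
time: 21.3
tool_pos: [0.5361, 0.0706, -0.0079]
tcp_rot: [3.14, -0.086, 0.0]
wrist_force: [-2.9, 1.0, 2.5]
width: -0.002
grip_force: 1.6
```

{"method": "step_arm", "body": {
  "motion": [
    [0, 0.1, 0, 0, 0],
    [0, 0.2, 0, 0, 0],
    [0, 0.2, 0, 0, 0]
  ]
}}

```text
time: 21.6
tool_pos: [0.5381, 0.0705, -0.0079]
tcp_rot: [3.14, -0.086, 0.0]
wrist_force: [-3.6, 0.2, 1.5]
width: -0.003
grip_force: 1.6
```

{"method": "step_arm", "body": {
  "motion": [
    [0, 0.1, 0, 0, 0],
    [0, 0.2, 0, 0, 0],
    [0, 0.2, 0, 0, 0]
  ]
}}

```text
time: 21.9
tool_pos: [0.5401, 0.0704, -0.0079]
tcp_rot: [-3.14, 0.086, -0.0]
wrist_force: [-2.9, 1.3, 0.9]
width: -0.003
grip_force: 1.6
```

{"method": "step_arm", "body": {
  "motion": [
    [0, 0.1, 0, 0, 0],
    [0, 0.2, 0, 0, 0],
    [0, 0.2, 0, 0, 0]
  ]
}}

```text
time: 22.2
tool_pos: [0.542, 0.0702, -0.0079]
tcp_rot: [3.14, -0.086, 0.0]
wrist_force: [-2.9, -0.4, 2.2]
width: 0.002
grip_force: 1.7
```

{"method": "step_arm", "body": {
  "motion": [
    [0, 0.1, 0, 0, 0],
    [0, 0.2, 0, 0, 0],
    [0, 0.2, 0, 0, 0]
  ]
}}

```text
time: 22.5
tool_pos: [0.544, 0.0701, -0.0079]
tcp_rot: [3.14, -0.086, 0.0]
wrist_force: [-3.7, 1.0, 0.0]
width: 0.001
grip_force: 1.7
```

{"method": "step_arm", "body": {
  "motion": [
    [0, 0.1, 0, 0, 0],
    [0, 0.2, 0, 0, 0],
    [0, 0.2, 0, 0, 0]
  ]
}}

```text
time: 22.8
tool_pos: [0.546, 0.07, -0.0079]
tcp_rot: [3.14, -0.086, -0.0]
wrist_force: [-3.8, 0.7, -0.0]
width: 0.004
grip_force: 1.7
```

{"method": "step_arm", "body": {
  "motion": [
    [0, 0.1, 0, 0, 0],
    [0, 0.2, 0, 0, 0],
    [0, 0.2, 0, 0, 0]
  ]
}}

```text
time: 23.1
tool_pos: [0.5481, 0.0699, -0.0079]
tcp_rot: [3.14, -0.086, 0.0]
wrist_force: [-4.2, 0.1, 0.3]
width: -0.001
grip_force: 1.7
```

{"method": "step_arm", "body": {
  "motion": [
    [0, 0.1, 0, 0, 0],
    [0, 0.2, 0, 0, 0],
    [0, 0.2, 0, 0, 0]
  ]
}}

```text
time: 23.4
tool_pos: [0.5501, 0.0698, -0.0079]
tcp_rot: [3.14, -0.086, 0.0]
wrist_force: [-3.5, -0.9, 0.5]
width: 0.001
grip_force: 1.8
```

{"method": "step_arm", "body": {
  "motion": [
    [0, 0.1, 0, 0, 0],
    [0, 0.2, 0, 0, 0],
    [0, 0.2, 0, 0, 0]
  ]
}}

```text
time: 23.7
tool_pos: [0.552, 0.0697, -0.0079]
tcp_rot: [3.14, -0.086, 0.0]
wrist_force: [-3.8, -0.4, -0.4]
width: -0.0
grip_force: 1.8
```

{"method": "step_arm", "body": {
  "motion": [
    [0, 0.1, 0, 0, 0],
    [0, 0.2, 0, 0, 0],
    [0, 0.2, 0, 0, 0]
  ]
}}

```text
time: 24.0
tool_pos: [0.5541, 0.0696, -0.0079]
tcp_rot: [3.14, -0.086, 0.0]
wrist_force: [-3.2, 0.1, -0.4]
width: 0.002
grip_force: 1.8
```

{"method": "step_arm", "body": {
  "motion": [
    [0, 0.1, 0, 0, 0],
    [0, 0.2, 0, 0, 0],
    [0, 0.2, 0, 0, 0]
  ]
}}

```text
time: 24.3
tool_pos: [0.5561, 0.0695, -0.0079]
tcp_rot: [3.14, -0.086, 0.0]
wrist_force: [-4.9, 0.1, 0.3]
width: -0.0
grip_force: 1.8
```

{"method": "step_arm", "body": {
  "motion": [
    [0, 0.1, 0, 0, 0],
    [0, 0.2, 0, 0, 0],
    [0, 0.2, 0, 0, 0]
  ]
}}

```text
time: 24.6
tool_pos: [0.5581, 0.0694, -0.0079]
tcp_rot: [3.14, -0.086, 0.0]
wrist_force: [-3.1, -0.4, -0.9]
width: 0.004
grip_force: 1.9
```

{"method": "step_arm", "body": {
  "motion": [
    [0, 0.1, 0, 0, 0],
    [0, 0.2, 0, 0, 0],
    [0, 0.2, 0, 0, 0]
  ]
}}

```text
time: 24.9
tool_pos: [0.56, 0.0693, -0.0079]
tcp_rot: [3.14, -0.086, 0.0]
wrist_force: [-3.4, -0.9, -0.5]
width: -0.0
grip_force: 1.9
```

{"method": "step_arm", "body": {
  "motion": [
    [0, 0.1, 0, 0, 0],
    [0, 0.2, 0, 0, 0],
    [0, 0.2, 0, 0, 0]
  ]
}}

```text
time: 25.2
tool_pos: [0.562, 0.0691, -0.0079]
tcp_rot: [3.14, -0.086, 0.0]
wrist_force: [-3.4, -0.8, -0.6]
width: 0.002
grip_force: 1.9
```

{"method": "step_arm", "body": {
  "motion": [
    [0, 0.1, 0, 0, 0],
    [0, 0.2, 0, 0, 0],
    [0, 0.2, 0, 0, 0]
  ]
}}

```text
time: 25.5
tool_pos: [0.564, 0.069, -0.0079]
tcp_rot: [3.14, -0.086, -0.0]
wrist_force: [-3.2, -1.1, -2.4]
width: 0.002
grip_force: 2.0
```

{"method": "step_arm", "body": {
  "motion": [
    [0, 0.1, 0, 0, 0],
    [0, 0.2, 0, 0, 0],
    [0, 0.2, 0, 0, 0]
  ]
}}

```text
time: 25.8
tool_pos: [0.5652, 0.069, -0.0079]
tcp_rot: [3.14, -0.086, -0.002]
wrist_force: [-7.1, -1.0, 0.8]
width: -0.0
grip_force: 3.2
```

{"method": "step_arm", "body": {
  "motion": [
    [0, 0.1, 0, 0, 0],
    [0, 0.2, 0, 0, 0],
    [0, 0.2, 0, 0, 0]
  ]
}}

```text
time: 26.1
tool_pos: [0.5668, 0.0689, -0.0079]
tcp_rot: [3.14, -0.086, -0.004]
wrist_force: [-6.6, -0.5, 1.6]
width: -0.001
grip_force: 3.7
```

{"method": "step_arm", "body": {
  "motion": [
    [0, 0.1, 0, 0, 0],
    [0, 0.2, 0, 0, 0],
    [0, 0.2, 0, 0, 0]
  ]
}}

```text
time: 26.4
tool_pos: [0.5694, 0.0687, -0.0079]
tcp_rot: [3.14, -0.086, -0.002]
wrist_force: [-5.3, -0.7, 0.7]
width: 0.003
grip_force: 2.8
```

The home catch is climbed and now easing (force 7 → 5 N), so home is about 5–7 mm on.

{"method": "step_arm", "body": {
  "motion": [
    [0, 0.1, 0, 0, 0],
    [0, 0.2, 0, 0, 0],
    [0, 0.2, 0, 0, 0]
  ]
}}

```text
time: 26.7
tool_pos: [0.5718, 0.0686, -0.0079]
tcp_rot: [3.14, -0.086, -0.0]
wrist_force: [-5.0, -0.5, -0.2]
width: 0.0
grip_force: 2.3
```

{"method": "step_arm", "body": {
  "motion": [
    [0, 0.1, 0, 0, 0],
    [0, 0.1, 0, 0, 0],
    [0, 0.1, 0, 0, 0]
  ]
}}

```text
time: 27.0
tool_pos: [0.573, 0.0685, -0.0078]
tcp_rot: [3.14, -0.086, 0.0]
wrist_force: [-4.1, -1.1, -0.8]
width: 0.005
grip_force: 1.9
```

{"method": "step_arm", "body": {
  "motion": [
    [0, 0.1, 0, 0, 0],
    [0, 0.1, 0, 0, 0],
    [0, 0.1, 0, 0, 0]
  ]
}}

```text
time: 27.3
tool_pos: [0.5745, 0.0686, -0.0077]
tcp_rot: [-3.14, 0.086, -0.002]
wrist_force: [-2.2, -0.3, -2.1]
width: -0.003
grip_force: 1.2
```

{"method": "step_arm", "body": {
  "motion": [
    [0, 0.1, 0, 0, 0],
    [0, 0.1, 0, 0, 0],
    [0, 0.1, 0, 0, 0]
  ]
}}

```text
time: 27.6
tool_pos: [0.5754, 0.0685, -0.0076]
tcp_rot: [-3.14, 0.086, -0.001]
wrist_force: [-1.3, -0.1, -0.7]
width: -0.003
grip_force: 1.1
```

{"method": "step_arm", "body": {
  "motion": [
    [0, 0.05, 0, 0, 0],
    [0, 0.05, 0, 0, 0],
    [0, 0.05, 0, 0, 0]
  ]
}}

```text
time: 27.9
tool_pos: [0.5754, 0.0686, -0.0076]
tcp_rot: [-3.14, 0.086, -0.0]
wrist_force: [-3.4, 0.3, 1.3]
width: 0.0
grip_force: 1.9
```

{"method": "step_arm", "body": {
  "motion": [
    [0, 0.05, 0, 0, 0],
    [0, 0.05, 0, 0, 0],
    [0, 0.05, 0, 0, 0]
  ]
}}

```text
time: 28.2
tool_pos: [0.5759, 0.0685, -0.0077]
tcp_rot: [-3.14, 0.086, 0.0]
wrist_force: [-4.5, 0.7, 1.7]
width: -0.001
grip_force: 2.3
```

The force dropped to about 1 N, then rose again: the click. I back off slowly and check that it holds.

{"method": "step_arm", "body": {
  "motion": [
    [0, -0.1, 0, 0, 0],
    [0, -0.2, 0, 0, 0],
    [0, -0.3, 0, 0, 0],
    [0, -0.4, 0, 0, 0],
    [0, -0.5, 0, 0, 0],
    [0, -0.5, 0, 0, 0]
  ]
}}

```text
time: 28.8
tool_pos: [0.5711, 0.0687, -0.0077]
tcp_rot: [-3.14, 0.086, -0.001]
wrist_force: [-0.1, 0.1, 0.3]
width: 0.003
grip_force: 0.0
```

Contact force is zero 5 mm back, so the tray is held. I retreat and look.

{"method": "step_arm", "body": {
  "motion": [
    [0, -1, 0, 0, 0],
    [0, -3, 0, 0, 0],
    [0, -5, 0, 0, 0],
    [0, -6, 0, -3, 0],
    [0, -6, 0, -7, 0],
    [0, -6, 0, -11, 0],
    [0, -6, 0, -13, 0],
    [0, -6, 0, -13, 0],
    [0, -6, 0, -13, 0],
    [0, -6, 0, -13, 0]
  ]
}}

```text
time: 29.8
tool_pos: [0.5092, 0.0718, 0.1203]
tcp_rot: [3.14, -0.086, -0.005]
wrist_force: [0.5, -0.1, -0.5]
width: 0.001
grip_force: 0.0
```

```bash
python3 -c "
from h import *
s=bot.read_state();p,d=bot.read_camera('wrist');P=cloud('wrist',d,s);print(s['time'],s['tool_pos'])
for n,lo,hi,a,b,w in(('plate',.046,.054,.55,.62,.08),('shell top',.0535,.0575,.6,.67,.018),('flange',.026,.031,.6,.67,.022),('btn',.070,.078,.65,.69,.02)):
    m=(P[...,2]>lo)&(P[...,2]<hi)&(P[...,0]>a)&(P[...,0]<b)&(abs(P[...,1]-.065)<w);print(n,m.sum(),np.median(P[m],0).round(4),cv2.minAreaRect((P[m][:,:2]*1000).astype(np.float32)))"
```

```text
29.8 [0.50922064 0.07182983 0.12028841]
plate 2720 [0.5931 0.0671 0.0496] ((603.139404296875, 67.16259765625), (125.00748443603516, 34.183536529541016), 86.85887908935547)
shell top 1050 [0.6318 0.0654 0.0556] ((637.1973876953125, 65.83253479003906), (35.80589294433594, 37.355812072753906), 87.10054779052734)
flange 623 [0.6262 0.0652 0.0284] ((638.0486450195312, 65.42096710205078), (35.259708404541016, 49.79647445678711), 88.71147155761719)
btn 49 [0.6582 0.0637 0.0721] ((658.3696899414062, 63.351341247558594), (13.930188179016113, 2.4539496898651123), 87.21033477783203)
```

```bash
python3 -c "
from h import *
print(bot.finish_job())"
```

```text
the job is handed in; nothing more can be done
None
```

The job is handed in at about 30 s of the 66 s allowed, though no verdict came back. The tray sprang out, the shell is seated in the pocket, the tray clicked home and held after I backed off, the release button is up, and I touched no bystander.

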